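# Clip the windowed cover plate into the transport rack bay

## Task

Take the windowed cover plate that stands in a wooden block and push it down between the spring clips of the empty grey rack bay until it is fully home: lower edge on the bay's floor, upright, let go. Leave the plain plate and the plate that is already racked standing where they are.

Things in the scene. Friction and masses are not known exactly. Their poses are not given: they have to be found in the camera images.
- cover_center (a point): Centre of the aluminium plate to rack: 90 mm wide (its y), 120 high (z), 8 thick (x), 44 mm square window in the middle, 38 mm solid strip above it; 0.15-0.25 kg; alike both ways round. Stands upright in the 12 mm wide, 30 mm deep groove of a fixed wooden block 110 (y) x 70 x 42 mm high.
- bay_slot (a point): Middle of the empty bay's floor, 12 mm above the table; x across the slot (plate thickness), y along it, z up. Plate centre is 60 mm above it when home. Fixed grey base 120 (y) x 90 mm; end posts 108 mm apart, 60 high. Sprung steel jaws at y +-32: mouth 26 mm wide at 64 mm up, 4 mm gap at 34 mm up, giving way 12 mm each. Own weight won't seat the plate: push about 5-20 N. Jaws then grip it.
- blank_center (a point): Centre of a bystander: a plain aluminium plate of the same outer size (90 x 120 x 8 mm, same axes) without a window, standing in a second wooden block like the first. Leave it standing there.
- loaded_center (a point): Centre of a bystander: another windowed plate like the one to rack (same size and axes), already seated in a second grey bay of the same shape. Leave it there.

How it is judged:
At the end, for the whole second after the job is handed in: The windowed plate stands in the empty bay, lower edge within 7 mm of its floor, centre within 18 mm of the slot's middle from above, upright and in line with the slot to 0.2 rad; the plain plate and the racked plate are within 30 mm of their starts (z of cover_center in the frame of bay_slot between 0.05 and 0.067 m and horizontal distance between cover_center and bay_slot below 0.018 m and angle between the x axis of cover_center and the x axis of bay_slot, either way round below 0.2 rad and angle between the z axis of cover_center and the z axis of bay_slot, either way round below 0.2 rad and distance of each of blank_center, loaded_center from where it was at the start of the episode below 0.03 m); the robot touches nothing.
It fails at once if the plain plate is moved more than 30 mm (distance of blank_center from where it was at the start of the episode above 0.03 m).
It fails at once if the already racked plate is moved more than 30 mm (distance of loaded_center from where it was at the start of the episode above 0.03 m).
It also fails if it takes over 38 s, if anything falls off the work surface, if the arm or the gripper's body presses on something with over 40 N, if the wrist force passes 120 N, or if a joint passes its speed limit or range.

## Robot

A 6-joint arm with a two-finger parallel gripper is mounted at the origin on the work surface. World frame = base frame: x ahead of the robot, y to its left, z up, the work surface at z = 0. Lengths are in m, angles in rad, forces in N, time in s.
With the tool pointing down it reaches from about 0.3 to 0.775 m from the base axis. Payload 14.6 kg.
Tool frame: the origin (TCP) lies where the fingers leave the gripper's body, on its centre line; the fingertips stand 97 mm ahead of it and the grasp point (between the pads) lies 78 mm ahead of it; z points along the fingers, y is the line along which they close (so a half turn about z gives the same grasp; the last joint's range is limited). The gripper opens to 94 mm and grips with 3 to 60 N. Pads are 16 mm wide; open, the fingers measure 119 mm over their backs; the gripper's body (75 mm by 177 mm) begins 78 mm behind the grasp point.
Start: joints at [-1.332, 0.3, 1.521, -0, 1.321, -0.067], TCP at [0.166, -0.524, 0.303] pointing down, gripper open.
Joint ranges: [-3.03, 3.03], [-0.79, 2.21], [0.23, 2.52], [-1.04, 4.18], [0, 3.07], [-2.55, 2.55]. Speed limits (rad/s): [2.22, 2.22, 2.57, 3.14, 3.14, 3.14].

## Interface

Orientations are given as a rotation vector (axis times angle).
In Python, from bench import env, cams, job gives the robot as it stands.
- The arm moves only by the tool send_rows, never from a script. Its argument "series" is a list of rows, each an object with "linear": the shift along the tool's x, y, z in units of 4 cm (1.0 is 4 cm), a list of three; "turn": the turn about the tool's z in units of 0.15 rad (1.0 is 0.15 rad); "gripper": the finger opening in mm, from 0 to 94. In form: [{"linear": [tx, ty, tz], "turn": turn, "gripper": gripper}, ...]. A call has 1 to 10 rows; each row shifts and turns the commanded pose from where the row before left it, along the tool's axes as they then stand; what a row does not reach is not made up. A row lasts 1/10 s, in which the tool goes at most 50 mm and 8.59 degrees, less where a joint would pass 70% of its speed; a pose out of reach is approached as far as the arm can. A call with a number of a shift or a turn outside -1 to 1 is refused whole. A call with a gripper value outside its range is refused whole. The fingers move at their own pace and stop on an object; the grip force is fixed at half the most. Time passes only in rows, so rows that do not move let the fingers close. It gives the time, the measured TCP pose, the force, the opening and the grip force at its end, in the units of the state.
- env.get_state(): the state, without advancing time (a new reading comes with each control period).
- cams.grab_frame(name): name is "side" or "top" or "wrist"; returns (picture, depth): 400x640x3 uint8, blue, green, red; 400x640 float32, m along the optical axis (not along the pixel's ray), 0 where there is no reading.
- cams.calibration(name): a dict with "fx", "fy", "cx", "cy" (pixels), "pose" (4x4, takes a point from camera to world coordinates); the wrist camera has in their place "tool_from_camera" (4x4, takes a point from camera to tool coordinates, whose origin is the TCP and whose axes are the flange's). Camera axes: x right, y down, z forward; pixel columns grow to the right and rows downward; lengths in m; the calibration is good to about 2 mm. A picture is of the moment at which its call begins: read the wrist's pose just before it. calibration takes no time and is no camera call.
- job.job_done(): hands the job in; it is judged then, once.
The state is a dict: "time": time; "joint_pos": joint angles; "dq": joint speeds; "joint_torque": joint torques, N m; "tcp_pos": TCP position; "ee_rot": TCP orientation; "contact_force": force on the tool from outside, world axes, zero at the start; "torque": the same for the moment, N m; "opening": finger opening in m; "grasp_force": force on a finger pad.
Only numpy, scipy, OpenCV 4.12 (cv2) and the standard library are available. Lean on these libraries where they do the work, as an engineer would, in place of code of your own. Each camera call takes 0.05 s, during which the arm holds its last target. There are 200 camera calls.

## Working session

There is one attempt and no reset: what is moved stays moved. The work goes in short steps, Python scripts to look and compute and a tool call to move; the robot and the scene stay as the last step left them, time stands still between calls to the robot, and variables do not carry over. Pictures are saved under pics/ and viewed, at most 10 in all, crops included, and the job is handed in when it is done.

Besides the shell and the picture viewer there is one more tool, called after ">>>" in YAML: its name, and indented under it one key for each argument. send_rows: Moves the arm, as the interface text tells. Shifts and turns lie within -1 to 1; 1 stands for 4 cm of shift or 0.15 rad of turn. Its arguments: {"type":"object","properties":{"series":{"type":"array","items":{"type":"object","properties":{"linear":{"type":"array","items":{"type":"number"}},"turn":{"type":"number"},"gripper":{"type":"number"}}}}},"required":["series"]}

```bash
mkdir -p pics; python3 - <<'E'
from bench import env,cams,job
import cv2,numpy as np
s=env.get_state();print(s['time'],s['tcp_pos'],s['ee_rot'],s['opening'])
for n in('top','side'):
    p,d=cams.grab_frame(n);cv2.imwrite(f'pics/{n}0.png',p);np.save(f'{n}0.npy',d)
    c=cams.calibration(n);print(n,c)
print(cams.calibration('wrist'))
E
```

```text
0.0 [ 0.16554612 -0.52432958  0.30210726] [-3.10384205e+00 -4.78336487e-01  1.61165086e-04] 0.0940160124603353
top {'fx': 391.70179408836844, 'fy': 391.70179408836844, 'cx': 321.4649500754902, 'cy': 200.28656823845233, 'pose': array([[ 0.01575705, -0.99866293,  0.04923473,  0.50162843],
       [-0.99976964, -0.01645395, -0.01378158, -0.00495198],
       [ 0.01457326, -0.04900623, -0.99869215,  0.98504121],
       [ 0.        ,  0.        ,  0.        ,  1.        ]])}
side {'fx': 385.47259938696556, 'fy': 385.47259938696556, 'cx': 319.56780240553394, 'cy': 197.79625114013797, 'pose': array([[ 0.99465116, -0.06703261,  0.07858558,  0.46543433],
       [-0.1032244 , -0.61772913,  0.77958671, -0.55812448],
       [-0.00371313, -0.78352878, -0.6213444 ,  0.53046813],
       [ 0.        ,  0.        ,  0.        ,  1.        ]])}
{'fx': 333.5937581353605, 'fy': 333.5937581353605, 'cx': 324.10006723182374, 'cy': 199.59471562269798, 'tool_from_camera': array([[ 6.24992795e-04, -9.66156546e-01, -2.57955689e-01,
         7.55408646e-02],
       [ 9.99999342e-01,  3.55597631e-04,  1.09099902e-03,
         2.14883784e-04],
       [-9.62347414e-04, -2.57956201e-01,  9.66156132e-01,
        -8.11350454e-02],
       [ 0.00000000e+00,  0.00000000e+00,  0.00000000e+00,
         1.00000000e+00]])}
```

View pics/top0.png

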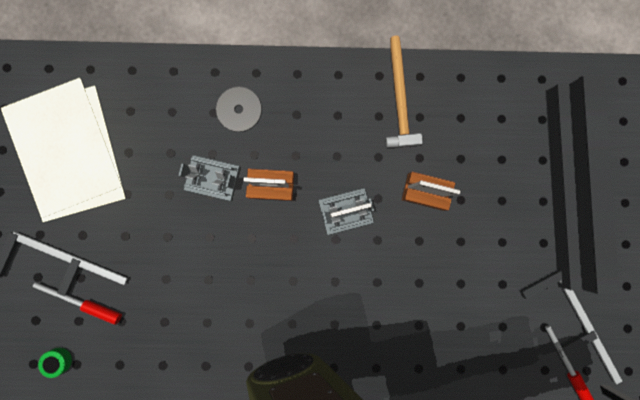

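View pics/side0.png

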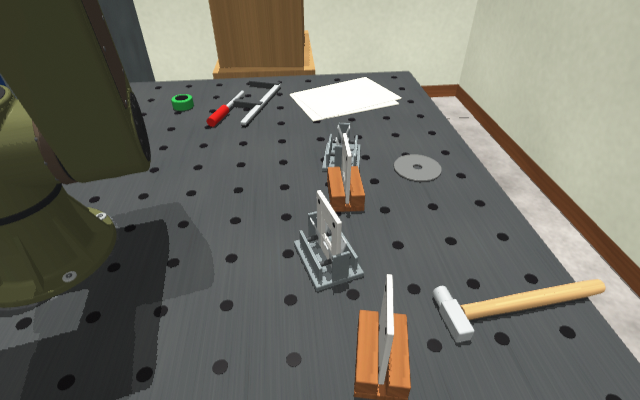

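The top view shows the empty bay at about (210,178), blocks at (270,184) and (432,190), and the loaded bay at (347,211). It doesn't show which block holds the windowed plate, so I'll enlarge.

```bash
python3 - <<'E'
import cv2,numpy as np
s=cv2.imread('pics/side0.png');t=cv2.imread('pics/top0.png')
a=cv2.resize(s[110:220,310:400],None,fx=4.4,fy=4.4,interpolation=cv2.INTER_CUBIC)[:300*2]
b=cv2.resize(s[270:400,340:430],None,fx=4.4,fy=4.4,interpolation=cv2.INTER_CUBIC)
h=max(a.shape[0],b.shape[0]);im=np.zeros((h,800,3),np.uint8);im[:a.shape[0],:a.shape[1]]=a;im[:b.shape[0],400:400+b.shape[1]]=b
cv2.imwrite('pics/s1.png',im)
cv2.imwrite('pics/t1.png',cv2.resize(t[145:215,170:303],None,fx=6,fy=6,interpolation=cv2.INTER_CUBIC))
E
```

```text
(no output)
```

View pics/s1.png

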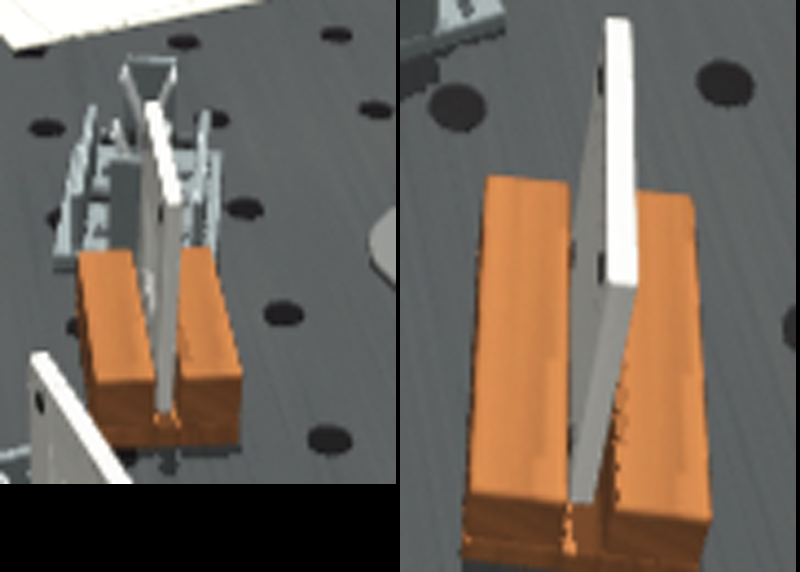

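View pics/t1.png

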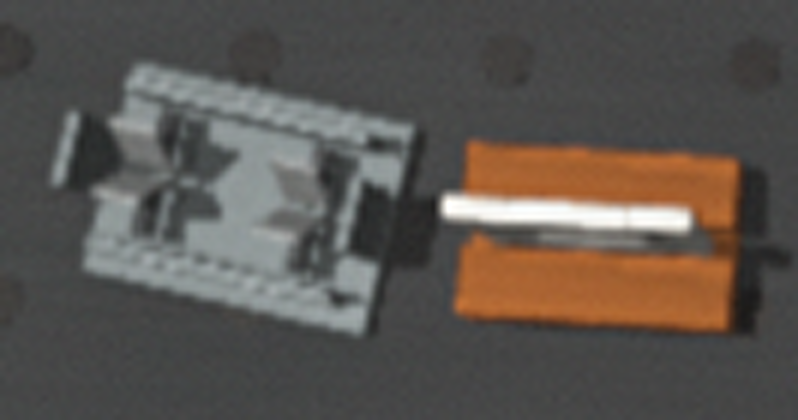

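```bash
cat > h.py <<'E'
import numpy as np
from bench import env,cams,job
from scipy.spatial.transform import Rotation as R
def ray(c,T,px,z):
    px=np.atleast_2d(px).astype(float)
    d=np.c_[(px[:,0]-c['cx'])/c['fx'],(px[:,1]-c['cy'])/c['fy'],np.ones(len(px))]@T[:3,:3].T
    return T[:3,3]+d*((z-T[2,3])/d[:,2])[:,None]
def cloud(c,T,d):
    v,u=np.nonzero(d>0);z=d[v,u]
    return np.c_[(u-c['cx'])/c['fx']*z,(v-c['cy'])/c['fy']*z,z]@T[:3,:3].T+T[:3,3],u,v
def wristT():
    s=env.get_state();T=np.eye(4);T[:3,:3]=R.from_rotvec(s['ee_rot']).as_matrix();T[:3,3]=s['tcp_pos']
    return T@cams.calibration('wrist')['tool_from_camera'],s
E
python3 - <<'E'
from h import *
np.set_printoptions(precision=4,suppress=True)
c=cams.calibration('top');T=c['pose']
f=lambda L:[(170+(x+.5)/6-.5,145+(y+.5)/6-.5) for x,y in L]
print('plate L top',ray(c,T,f([(443,207),(692,219)]),.132))
print('block L top',ray(c,T,f([(468,142),(740,160),(733,330),(456,315)]),.042))
print('bay base',ray(c,T,f([(140,65),(415,125),(370,335),(85,270)]),.014))
print('plate R',ray(c,T,[(421,184),(459,192)],.132))
P,u,v=cloud(c,T,np.load('top0.npy'))
for nm,m in (('L',(u>=244)&(u<298)&(v>165)&(v<205)),('R',(u>400)&(u<465)&(v>165)&(v<215))):
    q=P[m&(P[:,2]>.1)];print(nm,len(q),q.mean(0),q[:,1].min(),q[:,1].max(),q[:,2].max())
c=cams.calibration('side');P,u,v=cloud(c,c['pose'],np.load('side0.npy'))
ends=dict(L=ray(cams.calibration('top'),T,f([(443,207),(692,219)]),.132),R=ray(cams.calibration('top'),T,[(421,184),(459,192)],.132))
for k,e in ends.items():
    m=e.mean(0);a=(e[1]-e[0])[:2];a/=np.linalg.norm(a);n=np.array([-a[1],a[0]])
    q=P-m;U=q[:,:2]@a;N=q[:,:2]@n
    g=(abs(N)<.012)&(abs(U)<.05)&(P[:,2]>.045)
    print(k);print(np.histogram2d(P[g,2],U[g],bins=[np.arange(.045,.14,.01),np.arange(-.05,.051,.01)])[0][::-1].astype(int))
E
```

```text
plate L top [[0.5872 0.1542 0.132 ]
 [0.5843 0.0637 0.132 ]]
block L top [[0.6226 0.1616 0.042 ]
 [0.6172 0.0521 0.042 ]
 [0.5486 0.0536 0.042 ]
 [0.5528 0.1646 0.042 ]]
bay base [[0.6558 0.3028 0.014 ]
 [0.6329 0.1886 0.014 ]
 [0.5455 0.2048 0.014 ]
 [0.5704 0.3226 0.014 ]]
plate R [[ 0.583  -0.2345  0.132 ]
 [ 0.5669 -0.3182  0.132 ]]
L 199 [0.5842 0.1084 0.1275] 0.0647345541866492 0.1535342897778131 0.13491946424601442
R 236 [ 0.5761 -0.2734  0.1254] -0.31839807143395055 -0.23118635684434402 0.13551074364574
L
[[ 8  8 11 13 11 13 10 12 15 15]
 [ 2  1  4  3  2  6  0  5  5 14]
 [ 5  0  5  0  4  1  3  3  2 18]
 [ 3  1  4  1  5  0  5  1  5 15]
 [ 1  4  4  0  0  0  0  0  8 14]
 [ 0  4  6  0  0  0  0  3  2 18]
 [ 0  4 10  0  0  0  0  5  0 15]
 [ 0  1 14  0  0  0  0  5  0 16]
 [ 1  0 13  5  6  3  3  1  6 15]]
R
[[32 43 45 45 47 45 54 60 58 31]
 [ 4  7  6  7  6  4  3  5  6 32]
 [ 2  1  0  1  2  3  5  1  7 30]
 [ 2  6  6  5  7  7  7  7  9 31]
 [ 4  7  6  7  6  7  7  8  9 30]
 [ 4  6  5  7  6  7  7  7  5 26]
 [ 0  0  1  0  0  0  0  0  3 26]
 [ 4  6  6  6  7  7  7  7  7 26]
 [ 5  7  7  5  7  6  8  7  7 25]]
```

Left plate is windowed: the side depth shows a hole in it and none in the right one. Plate centre is ≈(0.586,0.109) with yaw ≈-0.04. Bay is ≈(0.601,0.255) with yaw ≈-0.20. I'll turn, then travel to a hover.

>>> send_rows:
  series:
    - {"linear":[0,0,0],"turn":-1,"gripper":94}
    - {"linear":[0,0,0],"turn":-1,"gripper":94}
    - {"linear":[0,0,0],"turn":-1,"gripper":94}
    - {"linear":[0,0,0],"turn":-1,"gripper":94}
    - {"linear":[0,0,0],"turn":-1,"gripper":94}
    - {"linear":[0,0,0],"turn":-1,"gripper":94}
    - {"linear":[0,0,0],"turn":-1,"gripper":94}
    - {"linear":[0,0,0],"turn":-1,"gripper":94}
    - {"linear":[0,0,0],"turn":-0.17,"gripper":94}
    - {"linear":[0,0,0],"turn":0,"gripper":94}

```text
time: 1.1
tcp_pos: [0.1656, -0.5244, 0.3024]
ee_rot: [-2.268, -2.174, -0.0]
contact_force: [0.1, 0.4, -0.5]
opening: 0.0936
grasp_force: 0.0
```

>>> send_rows:
  series:
    - {"linear":[0.4,0.25,0],"turn":0,"gripper":60}
    - {"linear":[0.8,0.5,0],"turn":0,"gripper":60}
    - {"linear":[0.8,0.5,0],"turn":0,"gripper":60}
    - {"linear":[0.8,0.5,0],"turn":0,"gripper":60}
    - {"linear":[0.8,0.5,0],"turn":0,"gripper":60}
    - {"linear":[0.8,0.5,0],"turn":0,"gripper":60}
    - {"linear":[0.8,0.5,0],"turn":0,"gripper":60}
    - {"linear":[0.8,0.5,0],"turn":0,"gripper":60}
    - {"linear":[0.8,0.5,0],"turn":0,"gripper":60}
    - {"linear":[0.8,0.5,0],"turn":0,"gripper":60}

```text
time: 2.1
tcp_pos: [0.368, -0.2268, 0.3028]
ee_rot: [2.269, 2.172, 0.0]
contact_force: [0.5, -0.6, 0.0]
opening: 0.0597
grasp_force: 0.0
```

>>> send_rows:
  series:
    - {"linear":[0.8,0.5,0],"turn":0,"gripper":60}
    - {"linear":[0.8,0.5,0],"turn":0,"gripper":60}
    - {"linear":[0.8,0.5,0],"turn":0,"gripper":60}
    - {"linear":[0.8,0.5,0],"turn":0,"gripper":60}
    - {"linear":[0.8,0.5,0],"turn":0,"gripper":60}
    - {"linear":[0.8,0.5,0],"turn":0,"gripper":60}
    - {"linear":[0.8,0.5,0],"turn":0,"gripper":60}
    - {"linear":[0.8,0.5,0],"turn":0,"gripper":60}
    - {"linear":[0.8,0.5,0],"turn":0,"gripper":60}
    - {"linear":[0.6,0.1,0],"turn":0,"gripper":60}

```text
time: 3.1
tcp_pos: [0.5647, 0.0781, 0.3021]
ee_rot: [-2.268, -2.173, 0.0]
contact_force: [-0.0, 0.1, -0.0]
opening: 0.0601
grasp_force: 0.0
```

>>> send_rows:
  series:
    - {"linear":[0,0,0],"turn":0,"gripper":50}
    - {"linear":[0,0,0],"turn":0,"gripper":50}
    - {"linear":[0,0,0],"turn":0,"gripper":50}

```text
time: 3.4
tcp_pos: [0.5634, 0.0754, 0.3027]
ee_rot: [2.267, 2.175, -0.0]
contact_force: [-0.7, -0.7, -0.5]
opening: 0.0504
grasp_force: 0.0
```

```bash
python3 - <<'E'
from h import *
import cv2
T,s=wristT();p,d=cams.grab_frame('wrist');cv2.imwrite('pics/w1.png',p);np.save('w1.npy',d);np.save('w1T.npy',T)
print(s['time'],s['tcp_pos'],R.from_rotvec(s['ee_rot']).as_matrix()[:,1],s['joint_pos'],s['contact_force'])
P,u,v=cloud(cams.calibration('wrist'),T,d)
m=(P[:,2]>.118)&(P[:,2]<.145)&(abs(P[:,0]-.586)<.03)&(abs(P[:,1]-.109)<.06);q=P[m]
print(len(q),np.median(q,0),q.min(0),q.max(0),np.polyfit(q[:,1],q[:,0],1))
E
```

```text
3.4 [0.56340906 0.07544222 0.30270918] [ 9.99132269e-01 -4.16498276e-02 -2.17084221e-05] [ 6.87317361e-02  3.41035979e-01  1.46676375e+00 -1.75026325e-04
  1.33383363e+00  1.10434704e-01] [-0.72946707 -0.70874315 -0.50435679]
1340 [0.5882879  0.11488404 0.13088167] [0.58299839 0.06771318 0.11801929] [0.59371795 0.15660253 0.1331841 ] [0.03704124 0.5840628 ]
```

View pics/w1.png

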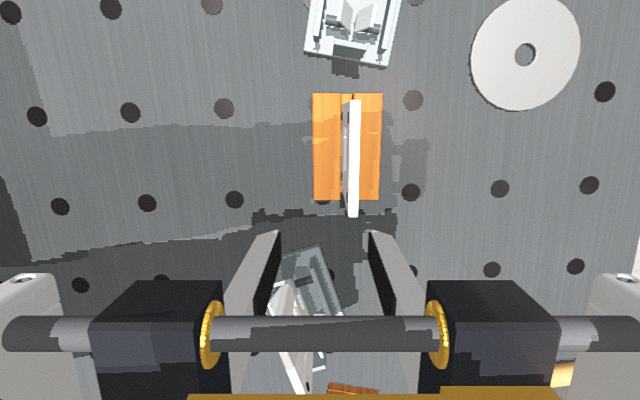

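The wrist view shows the plate edge-on at (353,160), between the fingers' line, with the empty bay at (352,30) above it. The plate centre refines to (0.588,0.112) and the yaw matches. Next I descend and grasp.

>>> send_rows:
  series:
    - {"linear":[0.47,0.29,0],"turn":0,"gripper":50}
    - {"linear":[0.47,0.29,0],"turn":0,"gripper":50}
    - {"linear":[0,0,0.7],"turn":0,"gripper":50}
    - {"linear":[0,0,0.7],"turn":0,"gripper":50}
    - {"linear":[0,0,0.7],"turn":0,"gripper":50}
    - {"linear":[0,0,0.65],"turn":0,"gripper":50}
    - {"linear":[0,0,0],"turn":0,"gripper":30}
    - {"linear":[0,0,0],"turn":0,"gripper":20}
    - {"linear":[0,0,0],"turn":0,"gripper":12}
    - {"linear":[0,0,0],"turn":0,"gripper":0}

```text
time: 4.45
tcp_pos: [0.5887, 0.1128, 0.1942]
ee_rot: [2.264, 2.176, 0.003]
contact_force: [-0.3, -0.7, 0.1]
opening: 0.0213
grasp_force: 0.0
```

>>> send_rows:
  series:
    - {"linear":[0,0,0],"turn":0,"gripper":0}
    - {"linear":[0,0,0],"turn":0,"gripper":0}
    - {"linear":[0,0,0],"turn":0,"gripper":0}

```text
time: 4.75
tcp_pos: [0.5882, 0.113, 0.1933]
ee_rot: [2.265, 2.177, 0.0]
contact_force: [-2.6, -0.8, 5.7]
opening: 0.0078
grasp_force: 30.0
```

>>> send_rows:
  series:
    - {"linear":[0,0,-0.2],"turn":0,"gripper":0}
    - {"linear":[0,0,-0.4],"turn":0,"gripper":0}
    - {"linear":[0,0,-0.5],"turn":0,"gripper":0}
    - {"linear":[0,0,-0.5],"turn":0,"gripper":0}
    - {"linear":[0,0,-0.5],"turn":0,"gripper":0}
    - {"linear":[0,0,-0.5],"turn":0,"gripper":0}
    - {"linear":[0,0,-0.2],"turn":0,"gripper":0}
    - {"linear":[0,0,0],"turn":0,"gripper":0}
    - {"linear":[0,0,0],"turn":0,"gripper":0}

```text
time: 5.65
tcp_pos: [0.5881, 0.1129, 0.3037]
ee_rot: [-2.264, -2.177, 0.002]
contact_force: [-0.1, 0.5, -3.2]
opening: 0.008
grasp_force: 30.0
```

```bash
python3 - <<'E'
from h import *
import cv2
T,s=wristT();p,d=cams.grab_frame('wrist');cv2.imwrite('pics/w2.png',p);np.save('w2.npy',d);np.save('w2T.npy',T)
print(s['time'],s['tcp_pos'],R.from_rotvec(s['ee_rot']).as_matrix()[:,1],s['contact_force'],s['opening'])
E
```

```text
5.65 [0.58807869 0.11291229 0.30370121] [ 0.99922014 -0.03946766 -0.00119242] [-0.13656199  0.54108027 -3.23565929] 0.008049173571286915
```

View pics/w2.png

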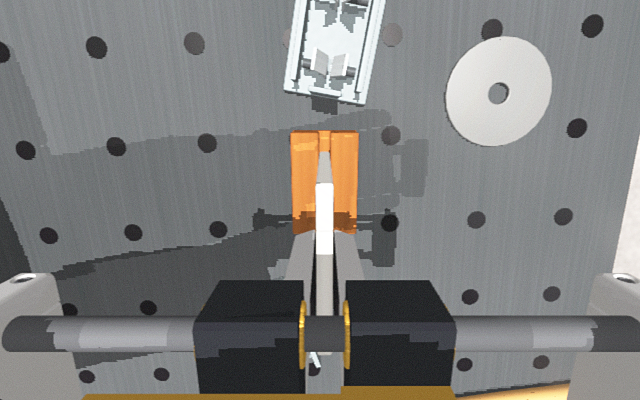

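The plate is held, edge visible at (325,215). The bay's far end is cut off at the top of the picture, so I move closer, turn about 0.165 rad, and look again.

>>> send_rows:
  series:
    - {"linear":[0.4,0,0],"turn":0.3,"gripper":0}
    - {"linear":[0.6,0,0],"turn":0.4,"gripper":0}
    - {"linear":[0.6,0,0],"turn":0.4,"gripper":0}
    - {"linear":[0.3,0,0],"turn":0,"gripper":0}
    - {"linear":[0,0,0],"turn":0,"gripper":0}
    - {"linear":[0,0,0],"turn":0,"gripper":0}
    - {"linear":[0,0,0],"turn":0,"gripper":0}

```text
time: 6.4
tcp_pos: [0.5969, 0.1874, 0.3045]
ee_rot: [2.437, 1.983, -0.001]
contact_force: [0.4, -1.1, -2.0]
opening: 0.0079
grasp_force: 30.0
```

```bash
python3 - <<'E'
from h import *
import cv2
T,s=wristT();p,d=cams.grab_frame('wrist');cv2.imwrite('pics/w3.png',cv2.resize(p[0:200,200:460],None,fx=3,fy=3,interpolation=cv2.INTER_CUBIC));np.save('w3.npy',d);np.save('w3T.npy',T)
print(s['time'],s['tcp_pos'],R.from_rotvec(s['ee_rot']).as_matrix()[:,1],s['contact_force'],s['opening'])
E
```

```text
6.4 [0.5968524  0.18737254 0.3044916 ] [ 9.79159445e-01 -2.03092902e-01 -2.31407045e-04] [ 0.44611307 -1.09487622 -1.98531988] 0.007897411224433723
```

View pics/w3.png

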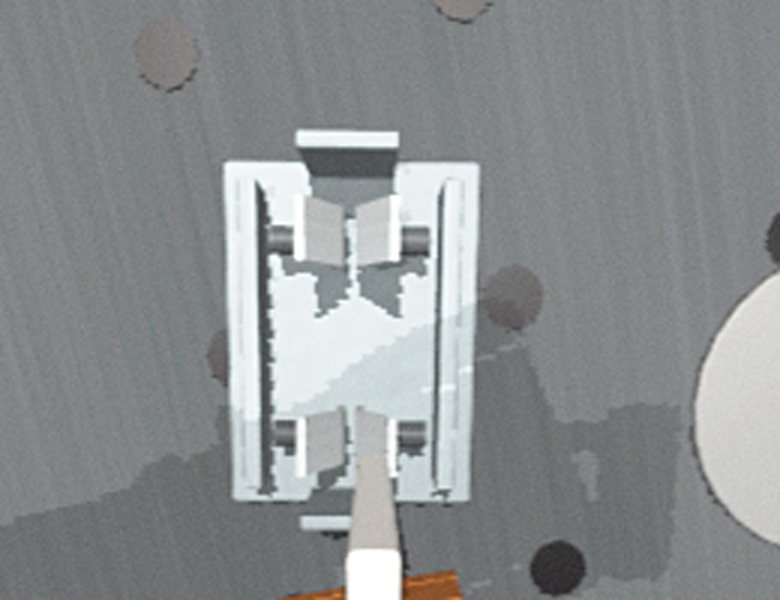

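```bash
python3 - <<'E'
from h import *
np.set_printoptions(precision=4,suppress=True)
c=cams.calibration('wrist');T=np.load('w3T.npy')
f=lambda L:[(200+(x+.5)/3-.5,(y+.5)/3-.5) for x,y in L]
b=ray(c,T,f([(223,162),(480,162),(470,502),(232,502)]),.012);print(b,b.mean(0))
j=ray(c,T,f([(296,225),(398,225),(296,445),(394,445)]),.076);print(j,j.mean(0))
g=ray(c,T,f([(350,240),(351,435)]),.046);print(g)
p=ray(c,T,f([(297,132),(399,132)]),.072);print(p.mean(0))
pl=ray(c,T,f([(347,550),(398,550)]),.246);print('held plate edge',pl,pl.mean(0))
for nm,(a,e) in dict(base=(b[[2,3]].mean(0),b[[0,1]].mean(0)),jaw=(j[2:].mean(0),j[:2].mean(0)),gap=(g[1],g[0])).items():
    v=e-a;print(nm,np.arctan2(-v[0],v[1]))
P,u,v=cloud(c,T,np.load('w3.npy'))
m=(P[:,2]>.235)&(P[:,2]<.25)&(abs(P[:,1]-.2)<.07)&(v<240);q=P[m];print(len(q),q.min(0),q.max(0),np.median(q,0))
m=(P[:,2]>.005)&(P[:,2]<.09)&(abs(P[:,0]-.6)<.08)&(abs(P[:,1]-.255)<.09);q=P[m];print(np.histogram(q[:,2],bins=np.arange(.005,.09,.005)),q[:,2].max())
a=np.array([.9792,-.203]);h=q[q[:,2]>.068];print(len(h),(h[:,:2]@a).min(),(h[:,:2]@a).max(),h[:,1].max())
E
```

```text
[[0.5735 0.3266 0.012 ]
 [0.6605 0.3086 0.012 ]
 [0.636  0.1925 0.012 ]
 [0.5482 0.2106 0.012 ]] [0.6046 0.2596 0.012 ]
[[0.5969 0.2945 0.076 ]
 [0.626  0.2885 0.076 ]
 [0.5827 0.2324 0.076 ]
 [0.6123 0.2263 0.076 ]] [0.6045 0.2605 0.076 ]
[[0.6113 0.2899 0.046 ]
 [0.5987 0.2292 0.046 ]]
[0.617  0.3165 0.072 ]
held plate edge [[0.603  0.2321 0.246 ]
 [0.6101 0.2306 0.246 ]] [0.6065 0.2313 0.246 ]
base -0.2111276965807485
jaw -0.2203685564284706
gap -0.20449935448050646
1066 [0.5974 0.2035 0.2352] [0.6102 0.2311 0.2443] [0.6042 0.2184 0.242 ]
(array([ 675, 5171,  158,  157,  148,  295,  432, 1367,  180,  188,  204,
        211,  238,  580,   70,    0]), array([0.005, 0.01 , 0.015, 0.02 , 0.025, 0.03 , 0.035, 0.04 , 0.045,
       0.05 , 0.055, 0.06 , 0.065, 0.07 , 0.075, 0.08 , 0.085])) 0.07707721456564515
770 0.5239300573759218 0.5550092041893646 0.3199567523201278
```

>>> send_rows:
  series:
    - {"linear":[0.5,-0.05,0],"turn":0.04,"gripper":0}
    - {"linear":[0.7,-0.07,0],"turn":0,"gripper":0}
    - {"linear":[0.6,-0.07,0],"turn":0,"gripper":0}
    - {"linear":[0,0,0],"turn":0,"gripper":0}
    - {"linear":[0,0,0.3],"turn":0,"gripper":0}
    - {"linear":[0,0,0.4],"turn":0,"gripper":0}
    - {"linear":[0,0,0.4],"turn":0,"gripper":0}
    - {"linear":[0,0,0.3],"turn":0,"gripper":0}
    - {"linear":[0,0,0],"turn":0,"gripper":0}
    - {"linear":[0,0,0],"turn":0,"gripper":0}

```text
time: 7.45
tcp_pos: [0.6045, 0.2599, 0.2489]
ee_rot: [2.443, 1.975, 0.0]
contact_force: [0.7, 0.3, -2.0]
opening: 0.0079
grasp_force: 30.0
```

```bash
python3 - <<'E'
from h import *
import cv2
s=env.get_state()
a,d=cams.grab_frame('top');np.save('t4.npy',d);b,_=cams.grab_frame('side')
A=cv2.resize(a[145:215,170:240],None,fx=5.6,fy=5.6,interpolation=cv2.INTER_CUBIC);B=cv2.resize(b[100:190,300:390],(392,392),interpolation=cv2.INTER_CUBIC)
cv2.imwrite('pics/m4.png',np.hstack([A,B]))
print(s['time'],s['tcp_pos'],R.from_rotvec(s['ee_rot']).as_matrix()[:,1],s['contact_force'],s['opening'])
E
```

```text
7.45 [0.60448926 0.25985003 0.24892924] [ 9.77811029e-01 -2.09488817e-01  1.66616233e-04] [ 0.72648942  0.32639923 -1.96011469] 0.007903031230661042
```

View pics/m4.png

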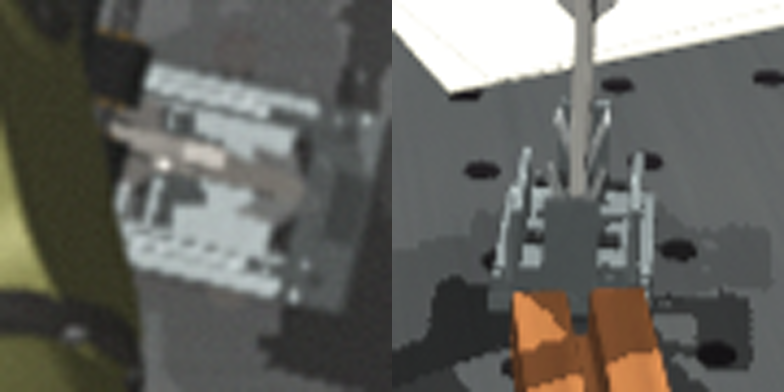

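The plate's lower end sits centred between the jaw flares, at (578,185) in the side half. Pushing down gently.

>>> send_rows:
  series:
    - {"linear":[0,0,0.15],"turn":0,"gripper":0}
    - {"linear":[0,0,0.15],"turn":0,"gripper":0}
    - {"linear":[0,0,0.1],"turn":0,"gripper":0}
    - {"linear":[0,0,0.1],"turn":0,"gripper":0}
    - {"linear":[0,0,0.1],"turn":0,"gripper":0}

```text
time: 8.05
tcp_pos: [0.6045, 0.2605, 0.2251]
ee_rot: [2.442, 1.976, 0.002]
contact_force: [-1.2, -0.2, 1.7]
opening: 0.0078
grasp_force: 30.0
```

>>> send_rows:
  series:
    - {"linear":[0,0,0.1],"turn":0,"gripper":0}
    - {"linear":[0,0,0.1],"turn":0,"gripper":0}
    - {"linear":[0,0,0.1],"turn":0,"gripper":0}
    - {"linear":[0,0,0.1],"turn":0,"gripper":0}
    - {"linear":[0,0,0.1],"turn":0,"gripper":0}

```text
time: 8.55
tcp_pos: [0.6043, 0.2603, 0.2043]
ee_rot: [-2.443, -1.976, 0.0]
contact_force: [-1.3, 0.2, 2.4]
opening: 0.008
grasp_force: 30.0
```

>>> send_rows:
  series:
    - {"linear":[0,0,0.08],"turn":0,"gripper":0}
    - {"linear":[0,0,0.08],"turn":0,"gripper":0}
    - {"linear":[0,0,0.06],"turn":0,"gripper":0}
    - {"linear":[0,0,0.05],"turn":0,"gripper":0}
    - {"linear":[0,0,0],"turn":0,"gripper":0}
    - {"linear":[0,0,0],"turn":0,"gripper":0}

```text
time: 9.15
tcp_pos: [0.6042, 0.2604, 0.1934]
ee_rot: [-2.442, -1.976, 0.001]
contact_force: [-0.3, 0.8, -3.0]
opening: 0.0079
grasp_force: 30.0
```

```bash
python3 - <<'E'
from h import *
np.set_printoptions(precision=4,suppress=True)
T,s=wristT();_,d=cams.grab_frame('wrist')
P,u,v=cloud(cams.calibration('wrist'),T,d)
a=np.array([.978,-.21]);b=np.array([.21,.978]);r=P[:,:2]-[.6046,.2597]
m=(P[:,2]>.1)&(P[:,2]<.26)&(abs(r@a)<.012)&(r@b>.015)&(r@b<.06)
q=P[m];print(len(q),np.percentile(q[:,2],[50,90,98,100]),(r[m]@b).max(),np.median(r[m]@a))
print(s['tcp_pos'],s['contact_force'])
E
```

```text
11684 [0.2139 0.2173 0.2197 0.2213] 0.04505934478337739 1.1021685559619598e-06
[0.6042 0.2604 0.1934] [-0.3375  0.7844 -3.0124]
```

>>> send_rows:
  series:
    - {"linear":[0,0,0.05],"turn":0,"gripper":0}
    - {"linear":[0,0,0.03],"turn":0,"gripper":0}
    - {"linear":[0,0,0],"turn":0,"gripper":0}

```text
time: 9.5
tcp_pos: [0.6045, 0.2603, 0.1933]
ee_rot: [2.442, 1.975, 0.002]
contact_force: [-8.7, -3.4, 19.9]
opening: 0.0081
grasp_force: 30.0
```

```bash
python3 - <<'E'
from h import *
np.set_printoptions(precision=4,suppress=True)
T,s=wristT();_,d=cams.grab_frame('wrist')
P,u,v=cloud(cams.calibration('wrist'),T,d)
a=np.array([.978,-.21]);b=np.array([.21,.978]);r=P[:,:2]-[.6046,.2597]
m=(P[:,2]>.1)&(P[:,2]<.15)&(abs(r@a)<.012)&(r@b>.015)&(r@b<.06)
q=P[m];print(len(q),np.percentile(q[:,2],[50,90,98,100]),(r[m]@b).max(),np.median(r[m]@a))
print(s['tcp_pos'],s['contact_force'])
E
```

```text
1312 [0.1308 0.1317 0.1322 0.1331] 0.04514015065572546 0.0008870942054125859
[0.6045 0.2603 0.1933] [-8.7078 -3.4172 19.8914]
```

Firm floor contact at 20 N, with the plate top at z≈0.132, so it's home. Now I release and retreat.

>>> send_rows:
  series:
    - {"linear":[0,0,-0.07],"turn":0,"gripper":0}
    - {"linear":[0,0,0],"turn":0,"gripper":20}
    - {"linear":[0,0,0],"turn":0,"gripper":30}
    - {"linear":[0,0,0],"turn":0,"gripper":40}
    - {"linear":[0,0,0],"turn":0,"gripper":40}
    - {"linear":[0,0,-0.4],"turn":0,"gripper":40}
    - {"linear":[0,0,-0.7],"turn":0,"gripper":40}
    - {"linear":[0,0,-0.8],"turn":0,"gripper":40}
    - {"linear":[0,0,-0.8],"turn":0,"gripper":40}
    - {"linear":[0,0,0],"turn":0,"gripper":40}

```text
time: 10.55
tcp_pos: [0.605, 0.2606, 0.3079]
ee_rot: [2.44, 1.974, 0.013]
contact_force: [0.2, 0.5, 0.4]
opening: 0.0399
grasp_force: 0.0
```

>>> send_rows:
  series:
    - {"linear":[-0.7,0,0],"turn":0,"gripper":40}
    - {"linear":[-0.8,0,0],"turn":0,"gripper":40}
    - {"linear":[-0.5,0,0],"turn":0,"gripper":40}
    - {"linear":[0,0,0],"turn":0,"gripper":40}
    - {"linear":[0,0,0],"turn":0,"gripper":40}

```text
time: 11.05
tcp_pos: [0.5877, 0.1822, 0.302]
ee_rot: [2.443, 1.975, 0.001]
contact_force: [-0.5, 0.2, 0.8]
opening: 0.0397
grasp_force: 0.0
```

```bash
python3 - <<'E'
from h import *
import cv2
np.set_printoptions(precision=4,suppress=True)
T,s=wristT();p,d=cams.grab_frame('wrist')
P,u,v=cloud(cams.calibration('wrist'),T,d)
a=np.array([.978,-.21]);b=np.array([.21,.978]);r=P[:,:2]-[.6046,.2597]
m=(P[:,2]>.126)&(P[:,2]<.16)&(abs(r@a)<.02)&(abs(r@b)<.06)
q=P[m];print(len(q),np.percentile(q[:,2],[2,50,98]),(r[m]@b).min(),(r[m]@b).max(),np.median(r[m]@a),np.polyfit(r[m]@b,q[:,2],1),np.polyfit(r[m]@b,r[m]@a,1))
print(s['tcp_pos'],s['contact_force'],s['time'])
b2,_=cams.grab_frame('side')
B=cv2.resize(b2[90:290,270:420],None,fx=3,fy=3);W=cv2.resize(p[:,200:460][:300],None,fx=1.3,fy=1.3)
im=np.zeros((600,800,3),np.uint8);im[:,:450]=B;im[:W.shape[0],450:450+W.shape[1]]=W[:, :350];cv2.imwrite('pics/f.png',im)
E
```

```text
1423 [0.1297 0.1315 0.133 ] -0.0446061608531949 0.04425111334336642 -0.00023651196568801893 [-0.0012  0.1314] [ 0.0016 -0.0001]
[0.5877 0.1822 0.302 ] [-0.5168  0.1693  0.7551] 11.05
```

View pics/f.png

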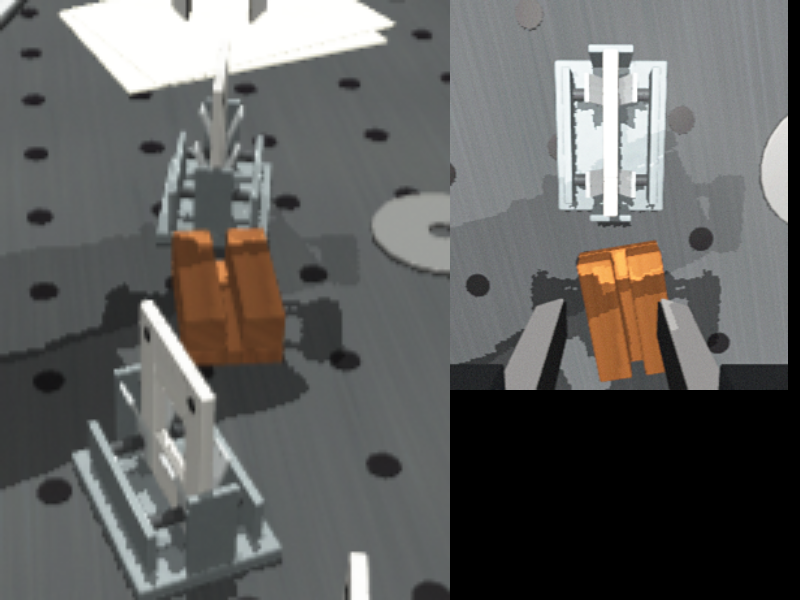

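The plate stands centred in the bay: edge at (610,130) in the wrist half, top at z 0.1315, level and in line. The racked plate is still standing and the gripper is clear.

```bash
python3 -c "
from bench import job
print(job.job_done())"
```

```text
the job is handed in; nothing more can be done
None
```

The windowed plate is in the empty bay, let go, upright and centred, with its top edge level at the height expected when fully home. The arm never went near the other two plates, and I handed the job in at about 11 s; no verdict came back.

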